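# Put the blade-change kit back in its holders

## Task

The blade has been changed; put the four parts of the kit away, each in the plywood holder made for it: the blade flange in the wide round dish, the larger star knob in the larger of the two round cups and the smaller star knob in the smaller cup (studs up), and the spanner flat in the long cradle, either way round. Everything must sit on the holder's floor inside its rim, and the hex key and the T-slot nut lying among them must stay where they are.

Things in the scene. Friction and masses are not known exactly. Their poses are not given: they have to be found in the camera images.
- flange: turned steel blade flange lying flat: a 90 mm disc 10 mm thick, with a round raised hub in the middle, 48 mm across, top 19 mm above its underside (grasp it across the hub, fingertips just clear of the disc). Origin: centre of its underside; z up, towards the hub. 0.21 kg
- large_knob: larger black star knob, standing on its face with its steel stud up: head 47 mm across and 13 mm high, collar 24 mm across up to 21 mm, stud 8 mm thick up to 52 mm (grasp the stud). The stud is 1 mm off the origin. Origin: centre of its underside; z up along the stud
- small_knob: smaller black star knob, standing on its face with its steel stud up: head 37 mm across and 13 mm high, collar 19 mm across up to 21 mm, stud 8 mm thick up to 42 mm (grasp the stud). The stud is 1 mm off the origin. Origin: centre of its underside; z up along the stud
- spanner: steel combination spanner 208 mm long lying flat on the robot's side of the fence (not the 310 mm one beyond it). Heads 39 mm wide, 9 mm thick at both ends; shank between them 12 mm wide, 140 mm long, top 7 mm and underside 2 mm above the surface (grasp across its middle). Origin: middle of its length, underside; y along it, x across, z up. 0.15 kg
- flange_dish: fixed round holder of plywood, lined with grey felt: an open cup 108 mm inside diameter, 116 mm outside, the widest of the three round holders; inner floor 3 mm above the table, wall 4 mm thick, rim 12 mm above the table. Origin: centre of its underside, on the table; z up
- large_knob_cup: fixed round holder of plywood, lined with grey felt: an open cup 66 mm inside diameter, 74 mm outside; inner floor 3 mm above the table, wall 4 mm thick, rim 13 mm above the table. Origin: centre of its underside, on the table; z up
- small_knob_cup: fixed round holder of plywood, lined with grey felt: an open cup 54 mm inside diameter, 62 mm outside, the smallest of the round holders; inner floor 3 mm above the table, wall 4 mm thick, rim 13 mm above the table. Origin: centre of its underside, on the table; z up
- spanner_cradle: fixed long holder of plywood, 240 mm by 64 mm, floor 4 mm above the table lined with grey felt; lips 12 mm above the table round both ends, leaving 228 mm by 54 mm inside them; the middle 130 mm of each long side has no lip, so that fingers can pass. Origin: centre of its underside, on the table; y along its length, x across, z up
- hex_key: 6 mm steel hex key, L-shaped, 112 by 38 mm, 6 mm high, lying between the two rows of things; not part of the job, leave it. Origin: centre of its outline, underside
- slot_nut: steel T-slot nut, 22 by 22 by 12 mm, lying between the two rows; not part of the job, leave it. Origin: centre of its underside
Things that resemble listed ones, but are neither listed nor needed, are in the scene too. Leave any orange or purple look-alike of the large_knob_cup alone.

How it is judged:
By the outcome, as a careful person would: the job done as asked, in the order asked, and still so for the second after the job is handed in, with the robot touching nothing.
It also fails if it takes over 102 s, if anything falls off the work surface, if the arm or the gripper's body presses on something with over 40 N, if the wrist force passes 120 N, or if a joint passes its speed limit or range.

## Robot

A 6-joint arm with a two-finger parallel gripper is mounted at the origin on the work surface; the furniture and walls round the work are solid. World frame = base frame: x ahead of the robot, y to its left, z up, the work surface at z = 0. Lengths are in m, angles in degrees, forces in N, time in s.
With the tool pointing down it reaches from about 0.4 to 0.825 m from the base axis. Payload 7 kg.
Tool frame: the origin (TCP) lies midway between the tips of the shut fingers; the grasp point (between the pads) lies 19 mm behind it; z points along the fingers, y is the line along which they close (so a half turn about z gives the same grasp; the last joint's range is limited). The gripper opens to 88 mm and grips with 3 to 60 N. Pads are 19 mm wide; open, the fingers measure 130 mm over their backs; the gripper's body (78 mm by 193 mm) begins 47 mm behind the grasp point.
Start: joints at [84.001, 20.546, 0.682, 0, -70.136, -16.507], TCP at [0.258, 0.624, 0.227] pointing down, gripper open.
Joint ranges: [-176.03, 176.03], [-82.01, 121.73], [-58.28, 71.71], [-173.87, 95.51], [-174.79, -0.11], [-173.66, 173.66]. Speed limits (degrees/s): [136.94, 136.94, 172.46, 180, 180, 180].

## Interface

Orientations are given as [roll, pitch, yaw] about the fixed x, y, z axes, in that order (R = Rz(yaw) Ry(pitch) Rx(roll)).
In Python, from plant import telemetry, viewer, workorder gives the robot as it stands. The module is installed in compiled form; this text tells all that it offers.
- The arm moves only by the tool carry_out, never from a script. Its argument "rows" is a list of rows, each a list of 6 numbers: the shift along the tool's x, y, z in m, then the turn, a rotation vector about the tool's x, y, z in rad. In form: [[tx, ty, tz, ax, ay, az], ...]. A call has 1 to 8 rows; each row is the pose to reach, as a shift and turn from the pose commanded when the call began, along the tool's axes at that moment; what a row does not reach only later rows make up. A row lasts 1/8 s, in which the tool goes at most 62.5 mm and 10.7 degrees, less where a joint would pass 70% of its speed; a pose out of reach is approached as far as the arm can. A call with a gripper value outside its range is refused whole. "grip" is the gripper's target within -1 to 1 (fully open at 1, half-way at 0, shut at -1), set as the call begins (left out, the last holds). The fingers move at their own pace and stop on an object; the grip force is fixed at half the most. Time passes only in rows, so rows that repeat a pose let the fingers close. It gives the time, the measured TCP pose, the force, the opening and the grip force at its end, in the units of the state.
- telemetry.get_obs(): the state, without advancing time (a new reading comes with each control period).
- viewer.snapshot(name): name is "scene" or "top" or "wrist"; returns the picture (400x640x3 uint8, red, green, blue); there is no depth.
- viewer.camera_info(name): a dict with "intrinsics" (3x3 intrinsics, pixels), "k1" (the pictures are not rectified: a ray, as slopes to the right and down, at radius r is drawn at 1 + k1 r^2 times it, then the intrinsics apply), "extrinsics" (4x4, takes a point from camera to world coordinates); the wrist camera has in their place "tool_from_camera" (4x4, takes a point from camera to tool coordinates, whose origin is the TCP and whose axes are the flange's). Camera axes: x right, y down, z forward; pixel columns grow to the right and rows downward; lengths in m; the calibration is good to about 2 mm. A picture is of the moment at which its call begins: read the wrist's pose just before it. camera_info takes no time and is no camera call.
- workorder.close_job(): hands the job in; it is judged then, once.
The state is a dict: "clock": time; "joint_pos": joint angles; "qvel": joint speeds; "tau": joint torques, N m; "tool_pos": TCP position; "orientation": TCP orientation; "force": force on the tool from outside, world axes, zero at the start; "moment": the same for the moment, N m; "opening": finger opening in m; "gripper_force": force on a finger pad.
Only numpy, scipy, OpenCV 4.12 (cv2) and the standard library are available. Lean on these libraries where they do the work, as an engineer would, in place of code of your own. Each camera call takes 0.05 s, during which the arm holds its last target. There are 200 camera calls.

## Working session

There is one attempt and no reset: what is moved stays moved. The work goes in short steps, Python scripts to look and compute and a tool call to move; the robot and the scene stay as the last step left them, time stands still between calls to the robot, and variables do not carry over. Pictures are saved under pics/ and viewed, at most 14 in all, crops included, and the job is handed in when it is done.

Besides the shell and the picture viewer there is one more tool, called in YAML: its name, and indented under it one key for each argument. carry_out: Moves the arm, as the interface text tells. Its arguments: {"type":"object","properties":{"rows":{"type":"array"},"grip":{"type":"number"}},"required":["rows"]}

```bash
mkdir -p pics; cat > h.py <<'E'
import numpy as np, cv2
from plant import telemetry, viewer, workorder
from scipy.spatial.transform import Rotation as R
def cam(name,o=None):
    i=viewer.camera_info(name);K=np.array(i["intrinsics"]);k=i["k1"]
    if name=="wrist":
        o=o or telemetry.get_obs();T=np.eye(4);T[:3,:3]=R.from_euler('xyz',o["orientation"],degrees=True).as_matrix();T[:3,3]=o["tool_pos"]
        E=T@np.array(i["tool_from_camera"])
    else:E=np.array(i["extrinsics"])
    return K,k,E
def px2w(name,uv,z,c=None):
    K,k,E=c or cam(name);uv=np.atleast_2d(np.array(uv,float))
    z=np.broadcast_to(z,len(uv))
    p=cv2.undistortPoints(uv[:,None],K,np.array([k,0,0,0.]))[:,0]
    d=np.c_[p,np.ones(len(p))]@E[:3,:3].T
    return E[:3,3]+d*((z-E[2,3])/d[:,2])[:,None]
def w2px(name,P,c=None):
    K,k,E=c or cam(name);P=np.atleast_2d(np.array(P,float));q=(P-E[:3,3])@E[:3,:3]
    return cv2.projectPoints(q,np.zeros(3),np.zeros(3),K,np.array([k,0,0,0.]))[0][:,0]
def snap(name,f):
    o=telemetry.get_obs();im=viewer.snapshot(name);cv2.imwrite('pics/'+f,im[:,:,::-1]);return o,im
E
python3 - <<'E'
from h import *
o,_=snap("top","top0.png");snap("scene","scene0.png")
print(o)
for n in("top","wrist","scene"):print(n,viewer.camera_info(n))
E
```

```text
{'clock': 0.0, 'joint_pos': array([ 8.40000249e+01,  2.05892036e+01,  6.32860180e-01, -1.96049929e-02,
       -7.01374835e+01, -1.65084857e+01]), 'qvel': array([-0.01680503,  0.05103791,  0.08200605,  0.01859832, -0.02908242,
       -0.06356778]), 'tau': array([ 6.78605484e-04, -5.82716274e+01,  2.93046534e+01,  6.99741036e+00,
        6.82981830e-03, -1.65499409e-04]), 'tool_pos': array([0.25822476, 0.62310422, 0.22564258]), 'orientation': array([ 1.79904803e+02, -8.99376665e-03, -2.25151295e+01]), 'force': array([-0.49105133, -0.5336029 , -0.39433026]), 'moment': array([ 0.04089162,  0.00647035, -0.04790082]), 'gripper_force': 0.0, 'opening': 0.08752372754720529}
top {'intrinsics': array([[388.97629392,   0.        , 318.06173055],
       [  0.        , 388.97629392, 197.24094267],
       [  0.        ,   0.        ,   1.        ]]), 'k1': -0.08892742692696654, 'extrinsics': array([[ 0.00925603, -0.99811629,  0.06064817,  0.48336212],
       [-0.9999353 , -0.00963983, -0.00603878, -0.11136572],
       [ 0.00661205, -0.06058835, -0.99814094,  1.12846116],
       [ 0.        ,  0.   
[... 366 characters left out ...]
01,  8.55699083e-04, -9.32421648e-04,
        -8.28700004e-04],
       [ 1.14830597e-03, -3.03787107e-01,  9.52739248e-01,
        -1.59124550e-01],
       [ 0.00000000e+00,  0.00000000e+00,  0.00000000e+00,
         1.00000000e+00]])}
scene {'intrinsics': array([[432.59507687,   0.        , 321.81787434],
       [  0.        , 432.59507687, 202.60425032],
       [  0.        ,   0.        ,   1.        ]]), 'k1': 0.0007502967934981284, 'extrinsics': array([[ 0.49053917, -0.69484256,  0.52589461, -0.04946765],
       [-0.87128631, -0.38054433,  0.30991318, -0.46455985],
       [-0.01521466, -0.61022933, -0.79207871,  0.91555188],
       [ 0.        ,  0.        ,  0.        ,  1.        ]])}
```

View pics/top0.png

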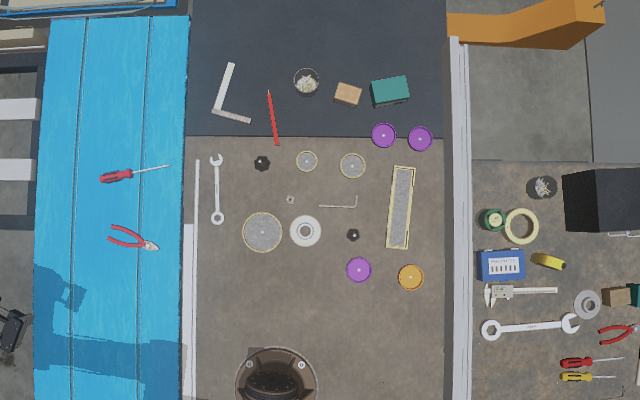

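View pics/scene0.png

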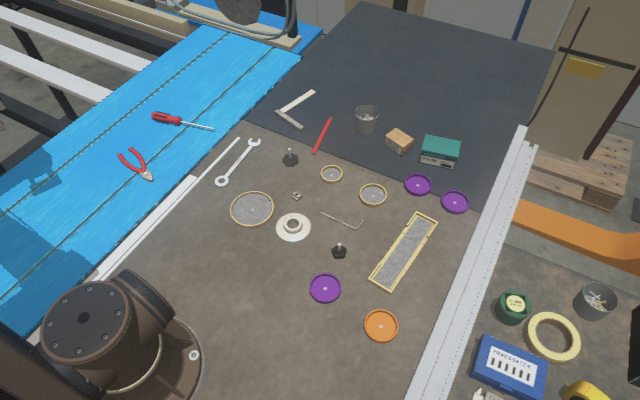

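The top view shows these candidates, by pixel:
- **Flange:** (305,231).
- **Dish:** the grey cup at (262,232), which is the widest.
- **Cups:** (307,161) is the smaller and (352,166) the larger. Both are felt-lined plywood. The purple ones (383,135), (420,139), (358,269) and the orange one (411,277) are look-alikes to leave alone.
- **Knobs:** (262,162) looks larger and (353,235) smaller.
- **Spanner:** (217,190), on the robot's side of the fence. The one at (530,327) lies beyond it.
- **Cradle:** (400,207).

I'll enlarge the view to confirm these.

```bash
python3 - <<'E'
from h import *
im=cv2.imread('pics/top0.png')[130:290,190:440]
cv2.imwrite('pics/c0.png',cv2.resize(im,(800,512),interpolation=cv2.INTER_CUBIC))
n=["flange","lk","sk","dish","lcup","scup","crad","s1","s2","nut"]
uv=[(305,231),(262,162),(353,235),(262,232),(352,166),(307,161),(400,207),(217,159),(217,218),(291,199)]
z=[.015,.013,.013,.012,.013,.013,.004,.009,.009,.01]
for a,p in zip(n,px2w("top",uv,z)):print(a,p.round(3))
E
```

```text
flange [ 0.454 -0.082  0.015]
lk [0.652 0.045 0.013]
sk [ 0.444 -0.219  0.013]
dish [0.45  0.042 0.012]
lcup [ 0.643 -0.215  0.013]
scup [ 0.656 -0.085  0.013]
crad [ 0.526 -0.357  0.004]
s1 [0.66  0.178 0.009]
s2 [0.489 0.173 0.009]
nut [ 0.545 -0.04   0.01 ]
```

View pics/c0.png

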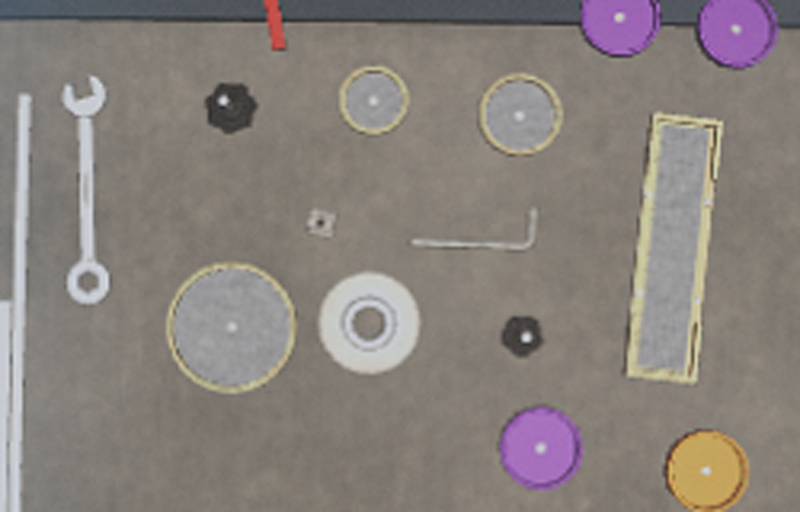

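The crop confirms it by size. The large knob at crop (231,108) is about 50 px wide against 40 px for the small one at (522,336). The large cup (521,115) is about 80 px, the small cup (374,100) about 68 px and the dish (231,327) about 128 px. The cradle is at (675,248) and the spanner shank at (88,190). I'll go above the flange first.

```bash
cat >> h.py <<'E'
def crop2w(uv,z): return px2w("top",np.array(uv,float)/3.2+[190-.34,130-.34],z)
def to(x,y,z,yaw=None):
    o=telemetry.get_obs();M=R.from_euler('xyz',o["orientation"],degrees=True)
    d=M.inv().apply(np.array([x,y,z])-o["tool_pos"])
    r=(M.inv()*R.from_euler('xyz',[180,0,o["orientation"][2] if yaw is None else yaw],degrees=True)).as_rotvec()
    print("t",o["clock"],"d",d.round(4),"r",r.round(3))
E
python3 - <<'E'
from h import *
n=["flange","lkstud","skstud","dish","lcup","scup","sh1","sh2","s1","s2","lkhead","skhead"]
uv=[(369,323),(223,100),(526,337),(231,327),(521,115),(374,100),(86,130),(89,255),(84,97),(88,283),(231,108),(522,336)]
z=[.019,.052,.042,.012,.013,.013,.007,.007,.009,.009,.013,.013]
for a,p in zip(n,crop2w(uv,z)):print(a,p.round(4))
p=crop2w([(654,113),(722,121),(695,382),(627,376)],.012);print(p.round(4),p.mean(0).round(4))
a=(p[0]+p[1]-p[2]-p[3]);print(np.degrees(np.arctan2(a[1],a[0])),np.linalg.norm(a)/2)
to(.454,-.082,.2,0)
E
```

```text
flange [ 0.4554 -0.0817  0.019 ]
lkstud [0.6489 0.0471 0.052 ]
skstud [ 0.445  -0.2192  0.042 ]
dish [0.4503 0.042  0.012 ]
lcup [ 0.6438 -0.2168  0.013 ]
scup [ 0.6561 -0.0838  0.013 ]
sh1 [0.6274 0.1785 0.007 ]
sh2 [0.5136 0.1728 0.007 ]
s1 [0.6574 0.1807 0.009 ]
s2 [0.4882 0.1726 0.009 ]
lkhead [0.6476 0.0454 0.013 ]
skhead [ 0.4448 -0.2185  0.013 ]
[[ 0.6473 -0.338   0.012 ]
 [ 0.6408 -0.4004  0.012 ]
 [ 0.4045 -0.3747  0.012 ]
 [ 0.4096 -0.3132  0.012 ]] [ 0.5255 -0.3566  0.012 ]
-6.083000657939533 0.23830000920808633
t 0.1 d [0.4509 0.5765 0.0266] r [ 0.001  0.    -0.393]
```

carry_out:
  rows:
    - [0.2,0.24,0,0,0,-0.15]
    - [0.23,0.29,0,0,0,-0.393]
    - [0.23,0.29,0,0,0,-0.393]
    - [0.23,0.29,0,0,0,-0.393]
    - [0.45,0.577,0.02,0,0,-0.393]
    - [0.45,0.577,0.02,0,0,-0.393]
    - [0.45,0.577,0.02,0,0,-0.393]
    - [0.45,0.577,0.02,0,0,-0.393]
  grip: 0.5

```text
clock: 1.1
tool_pos: [0.3926, 0.1403, 0.2162]
orientation: [-180.0, -0.0, 0.1]
force: [1.6, 1.1, -0.0]
opening: 0.0658
gripper_force: 0.0
```

carry_out:
  rows:
    - [0.062,0.222,0.06,0,0,0]
    - [0.062,0.222,0.06,0,0,0]
    - [0.062,0.222,0.06,0,0,0]
    - [0.062,0.222,0.06,0,0,0]
    - [0.062,0.222,0.06,0,0,0]
    - [0.062,0.222,0.06,0,0,0]

```text
clock: 1.85
tool_pos: [0.4544, -0.08, 0.156]
orientation: [180.0, 0.0, -0.1]
force: [0.1, -0.5, -0.0]
opening: 0.0658
gripper_force: 0.0
```

```bash
python3 - <<'E'
from h import *
o,im=snap("wrist","w1.png");print(o["tool_pos"],o["joint_pos"],w2px("wrist",[[.4554,-.0817,.019],[.4503,.042,.012]],cam("wrist",o)))
to(.4554,-.0817,.012,0)
E
```

```text
[ 0.45443857 -0.07997846  0.15598392] [ 1.45750313e+01  3.77555146e+00 -3.10949095e+01 -6.82119949e-03
 -5.51708281e+01  7.53670712e+01] [[329.26586366 190.12294275]
 [190.65870431 193.64357765]]
t 1.9 d [0.0008 0.0024 0.1443] r [-0. -0.  0.]
```

View pics/w1.png

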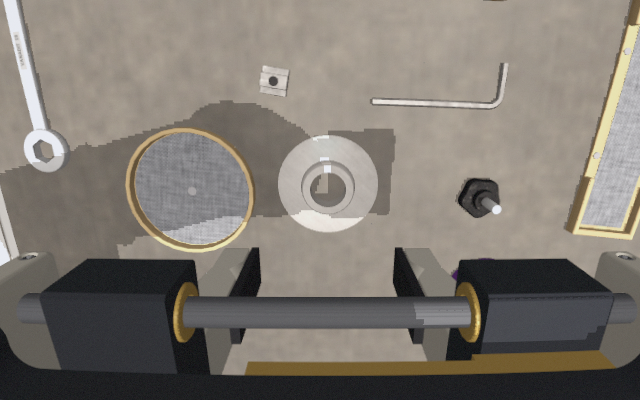

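The wrist view shows the hub centred at (328,187) and the dish at (190,190). Both match the prediction to within 3 px, so I'll descend.

carry_out:
  rows:
    - [0.002,0.002,0.06,0,0,0]
    - [0.002,0.002,0.11,0,0,0]
    - [0.002,0.002,0.125,0,0,0]
    - [0.002,0.002,0.144,0,0,0]
    - [0.002,0.002,0.144,0,0,0]
    - [0.002,0.002,0.144,0,0,0]

```text
clock: 2.65
tool_pos: [0.4574, -0.0809, 0.0131]
orientation: [-180.0, -0.1, 0.1]
force: [-0.1, -0.8, 0.3]
opening: 0.066
gripper_force: 0.0
```

carry_out:
  rows:
    - [0,0,0,0,0,0]
    - [0,0,0,0,0,0]
    - [0,0,0,0,0,0]
    - [0,0,0,0,0,0]
    - [0,0,0,0,0,0]
    - [0,0,0,0,0,0]
  grip: -0.2

```text
clock: 3.4
tool_pos: [0.4571, -0.0817, 0.0126]
orientation: [-180.0, -0.0, 0.0]
force: [-1.8, 2.6, 6.0]
opening: 0.0439
gripper_force: 30.0
```

```bash
python3 - <<'E'
from h import *
to(.452,.042,.05,0)
E
```

```text
t 3.4 d [-0.005  -0.1237 -0.0374] r [-0.    -0.001  0.   ]
```

```bash
python3 - <<'E'
from h import *
o,im=snap("wrist","w2.png");print(o["opening"],o["gripper_force"],o["tool_pos"],o["force"])
E
```

```text
0.04390775127892729 30.00217515975237 [ 0.45709209 -0.08168787  0.01257843] [-1.79993615  2.55906883  5.99290401]
```

View pics/w2.png

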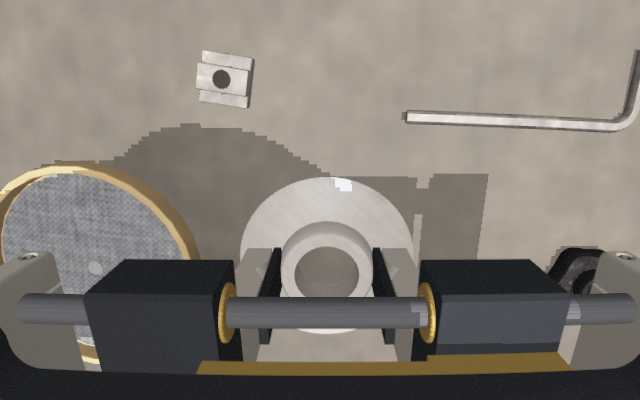

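```bash
python3 - <<'E'
from h import *
o=telemetry.get_obs();c=cam("wrist",o)
print(px2w("wrist",[(326,222),(326,312),(328,178),(281,270),(372,270),(328,333)],[.019,.019,.01,.019,.019,.01],c).round(4), w2px("wrist",[o["tool_pos"]],c))
E
```

```text
[[ 0.4831 -0.0809  0.019 ]
 [ 0.4349 -0.0809  0.019 ]
 [ 0.5016 -0.0818  0.01  ]
 [ 0.4585 -0.0593  0.019 ]
 [ 0.4585 -0.103   0.019 ]
 [ 0.4153 -0.082   0.01  ]] [[327.5246797  266.37182587]]
```

The flange is centred between the pads, with the hub centre at (326,267) and the TCP projecting to (327,266). I'll lift and carry it to the dish.

carry_out:
  rows:
    - [0,0,-0.02,0,0,0]
    - [0,0,-0.04,0,0,0]
    - [-0.003,-0.05,-0.04,0,0,0]
    - [-0.007,-0.1,-0.04,0,0,0]
    - [-0.007,-0.124,-0.04,0,0,0]
    - [-0.007,-0.124,-0.04,0,0,0]
    - [-0.007,-0.124,-0.04,0,0,0]

```text
clock: 4.32
tool_pos: [0.4492, 0.0418, 0.0519]
orientation: [180.0, 0.1, 0.0]
force: [0.2, -1.1, -1.0]
opening: 0.044
gripper_force: 29.2
```

```bash
python3 - <<'E'
from h import *
o,im=snap("wrist","w3.png");print(o["opening"],o["gripper_force"],o["tool_pos"],o["force"])
c=cam("wrist",o);a=np.linspace(0,2*np.pi,100)
for (x,y,z,r) in [(.452,.042,.012,.058),(o["tool_pos"][0]+.002,o["tool_pos"][1],o["tool_pos"][2]-.002,.045)]:
    P=np.c_[x+r*np.cos(a),y+r*np.sin(a),0*a+z];cv2.polylines(im,[w2px("wrist",P,c).astype(np.int32)],True,(255,0,0))
cv2.imwrite('pics/w3b.png',im[:,:,::-1]);to(.452,.042,.0155,0)
E
```

```text
0.044004984360225326 29.19194286572747 [0.44923232 0.04181086 0.05189854] [ 0.24162035 -1.05899356 -0.99911285]
t 4.375 d [ 0.0027 -0.0004  0.0364] r [ 0.     0.001 -0.   ]
```

View pics/w3b.png

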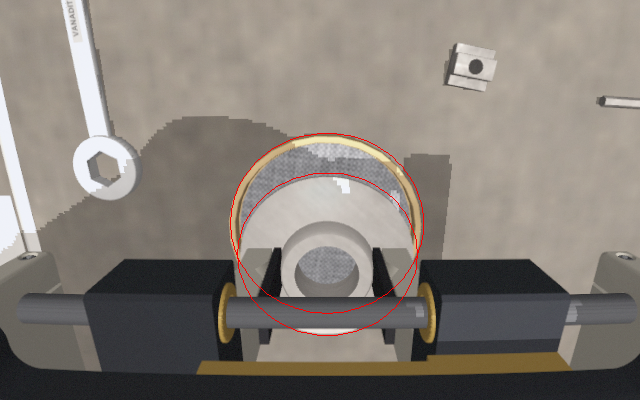

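The flange (red circle at 327,255) is held level over the dish (327,225). It lines up, so I'll lower and release it.

carry_out:
  rows:
    - [0.001,0,0.02,0,0,0]
    - [0.001,0,0.03,0,0,0]
    - [0.001,0,0.034,0,0,0]
    - [0.001,0,0.036,0,0,0]
    - [0.001,0,0.036,0,0,0]
    - [0.001,0,0.036,0,0,0]

```text
clock: 5.12
tool_pos: [0.4509, 0.0423, 0.0165]
orientation: [-180.0, -0.0, 0.0]
force: [0.2, -0.1, -2.3]
opening: 0.0439
gripper_force: 29.2
```

carry_out:
  rows:
    - [0,0,0,0,0,0]
    - [0,0,0,0,0,0]
    - [0,0,0,0,0,0]
    - [0,0,-0.01,0,0,0]
    - [0,0,-0.06,0,0,0]
    - [0,0,-0.11,0,0,0]
    - [0,0,-0.11,0,0,0]
    - [0,0,-0.11,0,0,0]
  grip: 0.4

```text
clock: 6.12
tool_pos: [0.4505, 0.0422, 0.1267]
orientation: [-180.0, -0.0, 0.0]
force: [-0.0, -0.3, -0.2]
opening: 0.0613
gripper_force: 0.0
```

```bash
python3 - <<'E'
from h import *
o,im=snap("wrist","w4.png");to(.62,.046,.16,0)
E
```

```text
t 6.175 d [ 0.1698 -0.004  -0.0342] r [ 0.     0.001 -0.   ]
```

View pics/w4.png

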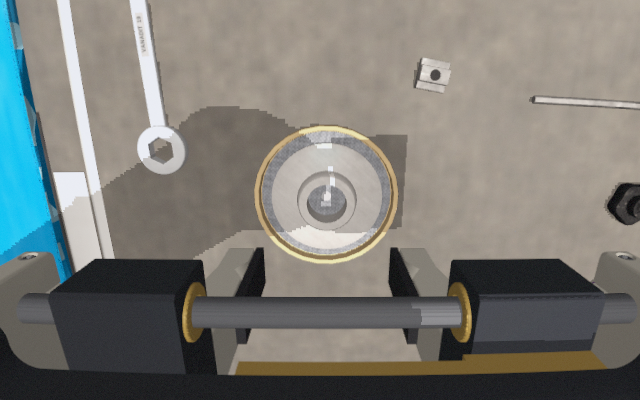

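The flange sits centred in the dish at (327,193). Next is the large knob.

carry_out:
  rows:
    - [0.1,-0.003,-0.02,0,0,0]
    - [0.195,-0.005,-0.02,0,0,0]
    - [0.195,-0.005,-0.02,0,0,0]
    - [0.195,-0.005,-0.02,0,0,0]
    - [0.195,-0.005,-0.02,0,0,0]
    - [0.195,-0.005,-0.02,0,0,0]
  grip: -0.1

```text
clock: 6.92
tool_pos: [0.6443, 0.0471, 0.1455]
orientation: [180.0, 0.1, 0.0]
force: [0.2, 0.9, -0.2]
opening: 0.0393
gripper_force: 0.0
```

```bash
python3 - <<'E'
from h import *
o,im=snap("wrist","w5.png");c=cam("wrist",o)
print(o["tool_pos"],w2px("wrist",[[.649,.047,.052],[.648,.046,.021],[.6561,-.084,.013]],c))
to(.65,.047,.027,0)
E
```

```text
[0.64425997 0.04710655 0.14552848] [[327.43523131 200.91037384]
 [328.57967344 190.81475133]
 [481.47800291 179.36787134]]
t 6.975 d [0.0057 0.0002 0.1191] r [0.    0.001 0.001]
```

View pics/w5.png

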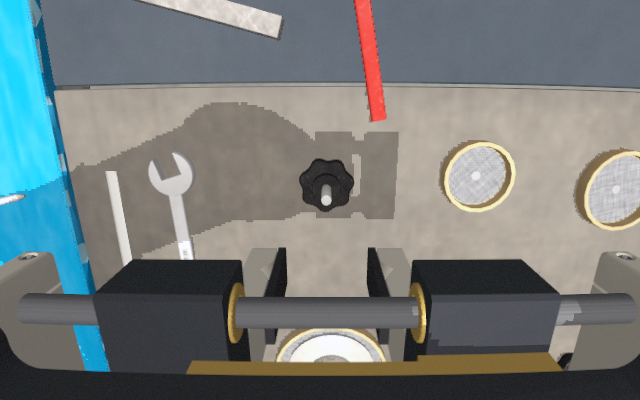

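The stud top is at (326,200), against a prediction of (327,201). I'll grasp it.

carry_out:
  rows:
    - [0.006,0.0,0.06,0,0,0]
    - [0.006,0.0,0.1,0,0,0]
    - [0.006,0.0,0.118,0,0,0]
    - [0.006,0.0,0.118,0,0,0]
    - [0.006,0.0,0.118,0,0,0]

```text
clock: 7.6
tool_pos: [0.6529, 0.0477, 0.0303]
orientation: [-180.0, -0.2, 0.0]
force: [0.5, -0.8, 1.0]
opening: 0.0394
gripper_force: 0.0
```

carry_out:
  rows:
    - [0,0,0,0,0,0]
    - [0,0,0,0,0,0]
    - [0,0,0,0,0,0]
    - [0,0,0,0,0,0]
    - [0,0,0,0,0,0]
    - [0,0,0,0,0,0]
    - [0,0,-0.03,0,0,0]
    - [0,0,-0.045,0,0,0]
  grip: -1

```text
clock: 8.6
tool_pos: [0.6523, 0.0474, 0.0744]
orientation: [-180.0, -0.1, 0.0]
force: [0.7, -0.3, -0.9]
opening: 0.0068
gripper_force: 30.0
```

```bash
python3 - <<'E'
from h import *
to(.6445,-.2165,.075,0)
E
```

```text
t 8.6 d [-0.0079  0.2639 -0.0007] r [-0.    -0.001  0.   ]
```

carry_out:
  rows:
    - [-0.008,0.06,0,0,0,0]
    - [-0.008,0.264,0,0,0,0]
    - [-0.008,0.264,0,0,0,0]
    - [-0.008,0.264,0,0,0,0]
    - [-0.008,0.264,0,0,0,0]
    - [-0.008,0.264,0,0,0,0]
    - [-0.008,0.264,0,0,0,0]
    - [-0.008,0.264,0,0,0,0]

```text
clock: 9.6
tool_pos: [0.644, -0.2154, 0.0733]
orientation: [-180.0, -0.0, 0.1]
force: [-0.2, 0.3, -0.2]
opening: 0.0068
gripper_force: 30.0
```

```bash
cat >> h.py <<'E'
def over(f,L):
    o,im=snap("wrist","raw_"+f);c=cam("wrist",o);a=np.linspace(0,2*np.pi,100)
    print(o["tool_pos"].round(4),o["opening"],o["gripper_force"])
    for (x,y,z,r) in L:
        P=np.c_[x+r*np.cos(a),y+r*np.sin(a),0*a+z];cv2.polylines(im,[w2px("wrist",P,c).astype(np.int32)],True,(255,0,0))
    cv2.imwrite('pics/'+f,im[:,:,::-1])
E
python3 - <<'E'
from h import *
p=telemetry.get_obs()["tool_pos"]
over("w6.png",[(.6445,-.2165,.013,.037),(p[0],p[1],p[2]-.029+.013,.0235)])
to(.6455,-.2165,.033,0)
E
```

```text
[ 0.644  -0.2154  0.0733] 0.006835514116182278 29.99998301267624
t 9.65 d [0.0014 0.0011 0.0403] r [-0.    -0.     0.002]
```

View pics/w6.png

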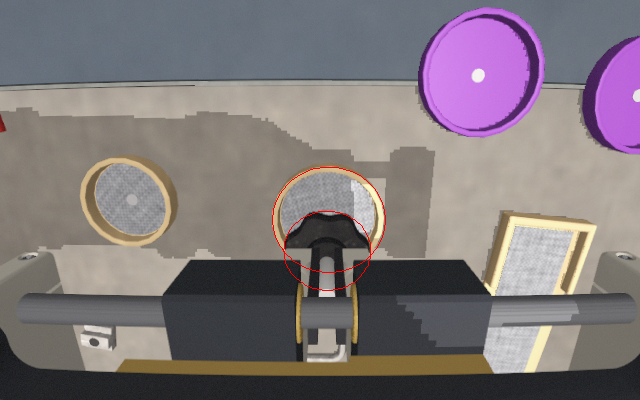

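The knob head (328,250) and the large cup (328,218) both match their overlays. I'll lower and release, then move on towards the small knob.

carry_out:
  rows:
    - [0.002,0.001,0.025,0,0,0]
    - [0.002,0.001,0.037,0,0,0]
    - [0.002,0.001,0.041,0,0,0]
    - [0.002,0.001,0.041,0,0,0]
    - [0.002,0.001,0.041,0,0,0]

```text
clock: 10.28
tool_pos: [0.6462, -0.2178, 0.0329]
orientation: [180.0, -0.1, 0.0]
force: [-0.1, 0.0, -0.6]
opening: 0.0074
gripper_force: 30.0
```

carry_out:
  rows:
    - [0,0,0,0,0,0]
    - [0,0,0,0,0,0]
    - [0,0,0,0,0,0]
    - [0,0,-0.04,0,0,0]
    - [0,0,-0.1,0,0,0]
    - [-0.06,0,-0.11,0,0,0]
    - [-0.2,-0.003,-0.11,0,0,0]
    - [-0.2,-0.003,-0.11,0,0,0]
  grip: -0.1

```text
clock: 11.28
tool_pos: [0.459, -0.215, 0.1424]
orientation: [180.0, -0.0, 0.0]
force: [1.2, -0.5, 1.5]
opening: 0.0395
gripper_force: 0.0
```

carry_out:
  rows:
    - [-0.05,0,0,0,0,0]
    - [-0.05,0,0,0,0,0]
    - [-0.05,0,0,0,0,0]

```text
clock: 11.65
tool_pos: [0.4114, -0.2153, 0.1429]
orientation: [180.0, -0.1, 0.0]
force: [0.6, -0.2, -0.0]
opening: 0.0395
gripper_force: 0.0
```

```bash
python3 - <<'E'
from h import *
over("w7.png",[(.445,-.219,.042,.004),(.6445,-.2165,.013,.037),(.6445,-.2165,.016,.0235)])
to(.446,-.219,.026,0)
E
```

```text
[ 0.4114 -0.2153  0.1429] 0.03949123968218311 0.0
t 11.7 d [0.0341 0.0038 0.1167] r [ 0.    -0.001  0.   ]
```

View pics/w7.png

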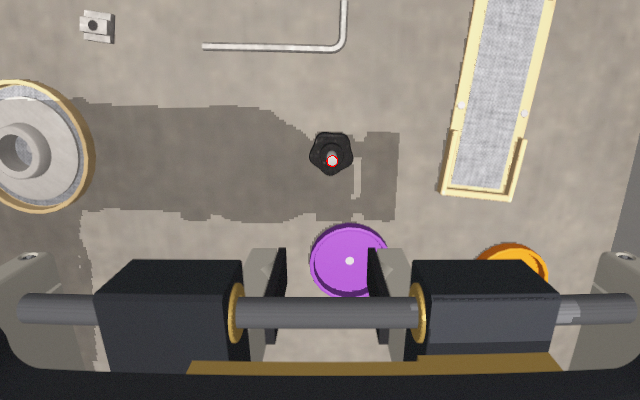

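The small knob's stud is at (332,160) and coincides with the marker. I'll grasp it.

carry_out:
  rows:
    - [0.034,0.004,0.04,0,0,0]
    - [0.034,0.004,0.09,0,0,0]
    - [0.034,0.004,0.117,0,0,0]
    - [0.034,0.004,0.117,0,0,0]
    - [0.034,0.004,0.117,0,0,0]
    - [0.034,0.004,0.117,0,0,0]

```text
clock: 12.45
tool_pos: [0.446, -0.2192, 0.0265]
orientation: [180.0, -0.1, 0.0]
force: [-0.6, 0.5, -0.3]
opening: 0.0395
gripper_force: 0.0
```

carry_out:
  rows:
    - [0,0,0,0,0,0]
    - [0,0,0,0,0,0]
    - [0,0,0,0,0,0]
    - [0,0,0,0,0,0]
    - [0,0,0,0,0,0]
    - [0,0,0,0,0,0]
    - [0,0,-0.03,0,0,0]
    - [0,0,-0.05,0,0,0]
  grip: -1

```text
clock: 13.45
tool_pos: [0.4448, -0.2191, 0.0759]
orientation: [180.0, 0.0, 0.0]
force: [-0.3, 1.3, 0.1]
opening: 0.0066
gripper_force: 30.0
```

```bash
python3 - <<'E'
from h import *
to(.657,-.083,.075,0)
E
```

```text
t 13.45 d [ 0.2122 -0.1361  0.0008] r [0. 0. 0.]
```

carry_out:
  rows:
    - [0.212,-0.136,0,0,0,0]
    - [0.212,-0.136,0,0,0,0]
    - [0.212,-0.136,0,0,0,0]
    - [0.212,-0.136,0,0,0,0]
    - [0.212,-0.136,0,0,0,0]
    - [0.212,-0.136,0,0,0,0]
    - [0.212,-0.136,0,0,0,0]

```text
clock: 14.32
tool_pos: [0.6557, -0.0838, 0.0751]
orientation: [180.0, 0.0, -0.0]
force: [-0.1, 0.4, -1.1]
opening: 0.0068
gripper_force: 30.0
```

```bash
python3 - <<'E'
from h import *
p=telemetry.get_obs()["tool_pos"]
over("w8.png",[(.657,-.083,.013,.031),(p[0],p[1],p[2]-.0265+.013,.0185),(.645,-.217,.013,.037)])
to(.657,-.083,.031,0)
E
```

```text
[ 0.6557 -0.0838  0.0751] 0.006830064224787561 29.999881088733673
t 14.375 d [ 0.0012 -0.0008  0.0443] r [-0.     0.    -0.001]
```

View pics/w8.png

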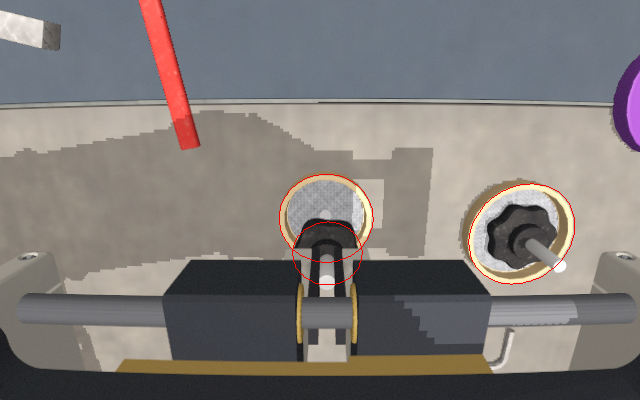

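The large knob sits upright in its cup at (522,235). The small knob (327,248) is over its cup (327,215), so I'll lower and release it.

carry_out:
  rows:
    - [0.001,0,0.03,0,0,0]
    - [0.001,0,0.042,0,0,0]
    - [0.001,0,0.045,0,0,0]
    - [0.001,0,0.045,0,0,0]
    - [0.001,0,0.045,0,0,0]

```text
clock: 15.0
tool_pos: [0.6583, -0.0831, 0.0311]
orientation: [-180.0, -0.1, 0.0]
force: [0.4, 0.6, -0.5]
opening: 0.007
gripper_force: 30.0
```

carry_out:
  rows:
    - [0,0,0,0,0,0]
    - [0,0,0,0,0,0]
    - [0,0,0,0,0,0]
    - [0,0,-0.04,0,0,0]
    - [0,0,-0.1,0,0,0]
    - [0,-0.05,-0.12,0,0,0]
    - [-0.1,-0.255,-0.12,0,0,0]
    - [-0.1,-0.255,-0.12,0,0,0]
  grip: -0.3

```text
clock: 16.0
tool_pos: [0.6023, 0.0806, 0.1505]
orientation: [-180.0, -0.0, -0.0]
force: [-0.1, 0.9, 0.3]
opening: 0.0311
gripper_force: 0.0
```

```bash
python3 - <<'E'
from h import *
to(.545,.175,.15,2.5)
E
```

```text
t 16.0 d [-0.0574 -0.0943  0.0005] r [-0.    -0.001 -0.044]
```

carry_out:
  rows:
    - [-0.075,-0.095,-0.05,0,0,-0.047]
    - [-0.075,-0.095,-0.05,0,0,-0.047]
    - [-0.075,-0.095,-0.05,0,0,-0.047]
    - [-0.075,-0.095,-0.05,0,0,-0.047]
    - [-0.075,-0.095,-0.05,0,0,-0.047]

```text
clock: 16.62
tool_pos: [0.5281, 0.1732, 0.1994]
orientation: [180.0, 0.1, 2.6]
force: [-0.3, -0.0, -0.3]
opening: 0.0306
gripper_force: 0.0
```

```bash
python3 - <<'E'
from h import *
over("w9.png",[(.573,.1767,.007,.006),(.657,-.083,.013,.031)])
im=cv2.imread('pics/w9.png');
to(.572,.1765,.004,2.7)
E
```

```text
[0.5281 0.1732 0.1994] 0.030640049572428222 0.0
t 16.675 d [ 0.0442 -0.0016  0.1952] r [ 0.001  0.001 -0.002]
```

View pics/w9.png

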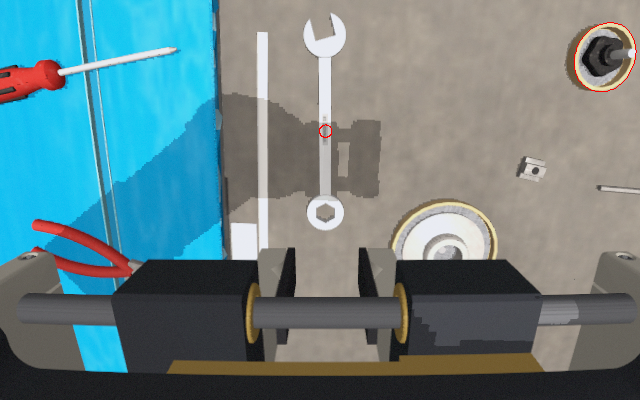

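```bash
python3 - <<'E'
from h import *
o=telemetry.get_obs();c=cam("wrist",o)
p=px2w("wrist",[(324,14),(325,231),(325,65),(325,190),(324.5,35),(325,212)],[.009,.009,.007,.007,.009,.009],c);print(p.round(4),(p[0]+p[1])/2)
for z in(0,.02,.04,.06):print(z,px2w("wrist",[(262,33)],z,c).round(3),crop2w([(25,95)],z).round(3))
E
```

```text
[[0.6771 0.1827 0.009 ]
 [0.4693 0.1725 0.009 ]
 [0.634  0.1799 0.007 ]
 [0.5136 0.1745 0.007 ]
 [0.6596 0.1815 0.009 ]
 [0.4905 0.1734 0.009 ]] [0.57320285 0.17760792 0.009     ]
0 [[0.66 0.24 0.  ]] [[0.66  0.238 0.   ]]
0.02 [[0.658 0.236 0.02 ]] [[0.657 0.232 0.02 ]]
0.04 [[0.655 0.233 0.04 ]] [[0.654 0.226 0.04 ]]
0.06 [[0.652 0.229 0.06 ]] [[0.651 0.22  0.06 ]]
```

The spanner shank is at col 325, with its ends at rows 14 and 231, so its centre is at (0.573, 0.177) and its yaw is 2.8°. The strip on its left lies flat and out of the way. I'll descend.

carry_out:
  rows:
    - [0.045,-0.002,0.05,0,0,0]
    - [0.045,-0.002,0.1,0,0,0]
    - [0.045,-0.002,0.15,0,0,0]
    - [0.045,-0.002,0.18,0,0,0]
    - [0.045,-0.002,0.19,0,0,0]
    - [0.045,-0.002,0.195,0,0,0]
    - [0.045,-0.002,0.195,0,0,0]
    - [0.045,-0.002,0.195,0,0,0]

```text
clock: 17.68
tool_pos: [0.5735, 0.1788, 0.0065]
orientation: [-179.9, -0.1, 2.7]
force: [0.7, 0.4, -0.8]
opening: 0.0307
gripper_force: 0.0
```

carry_out:
  rows:
    - [0,0,0,0,0,0]
    - [0,0,0,0,0,0]
    - [0,0,0,0,0,0]
    - [0,0,0,0,0,0]
    - [0,0,0,0,0,0]
    - [0,0,0,0,0,0]
  grip: -1

```text
clock: 18.42
tool_pos: [0.5729, 0.1784, 0.0056]
orientation: [-180.0, -0.0, 2.7]
force: [-1.4, -1.3, 6.4]
opening: 0.0107
gripper_force: 30.0
```

carry_out:
  rows:
    - [0,0,-0.03,0,0,0]
    - [0,0,-0.08,0,0,0]
    - [0,0,-0.1,0,0,0]
    - [0,0,-0.1,0,0,0]

```text
clock: 18.92
tool_pos: [0.5735, 0.179, 0.1066]
orientation: [-179.9, -0.2, 2.7]
force: [0.7, 0.1, -1.7]
opening: 0.0104
gripper_force: 30.0
```

```bash
python3 - <<'E'
from h import *
print(telemetry.get_obs()["force"])
to(.527,-.3565,.1,-6.1)
E
```

```text
[ 0.71879656  0.06643222 -1.6623713 ]
t 18.925 d [-0.0718  0.5327  0.0054] r [-0.002 -0.003  0.154]
```

carry_out:
  rows:
    - [-0.072,0.533,0.005,0,0,0.154]
    - [-0.072,0.533,0.005,0,0,0.154]
    - [-0.072,0.533,0.005,0,0,0.154]
    - [-0.072,0.533,0.005,0,0,0.154]
    - [-0.072,0.533,0.005,0,0,0.154]
    - [-0.072,0.533,0.005,0,0,0.154]
    - [-0.072,0.533,0.005,0,0,0.154]
    - [-0.072,0.533,0.005,0,0,0.154]

```text
clock: 19.92
tool_pos: [0.5281, -0.3213, 0.0987]
orientation: [-180.0, 0.1, -6.1]
force: [2.0, 0.4, -0.9]
opening: 0.0107
gripper_force: 30.0
```

```bash
python3 - <<'E'
from h import *
to(.527,-.3565,.07,-6.1)
E
```

```text
t 19.925 d [0.0027 0.0351 0.0286] r [-0.001  0.002 -0.   ]
```

carry_out:
  rows:
    - [0.002,0.035,0.02,0,0,0]
    - [0.002,0.035,0.028,0,0,0]
    - [0.002,0.035,0.028,0,0,0]
    - [0.002,0.035,0.028,0,0,0]

```text
clock: 20.42
tool_pos: [0.5278, -0.3538, 0.0725]
orientation: [-180.0, 0.0, -6.0]
force: [-1.1, -0.0, -0.7]
opening: 0.0106
gripper_force: 30.0
```

```bash
python3 - <<'E'
from h import *
p=telemetry.get_obs()["tool_pos"]
o,im=snap("wrist","raw10.png");c=cam("wrist",o);print(o["tool_pos"],o["orientation"])
r=np.radians(-6.1);M=np.array([[np.cos(r),-np.sin(r)],[np.sin(r),np.cos(r)]])
Q=np.array([[.12,.032],[.12,-.032],[-.12,-.032],[-.12,.032]])@M.T+[.5265,-.3566]
cv2.polylines(im,[w2px("wrist",np.c_[Q,[.012]*4],c).astype(np.int32)],True,(255,0,0));cv2.imwrite('pics/w10.png',im[:,:,::-1])
to(.5265,-.3566,.0096,-6.1)
E
```

```text
[ 0.52783607 -0.35375704  0.07248886] [-1.79995686e+02  1.51359385e-02 -6.04615110e+00]
t 20.475 d [-0.0014  0.0029  0.0633] r [ 0.    -0.001  0.001]
```

View pics/w10.png

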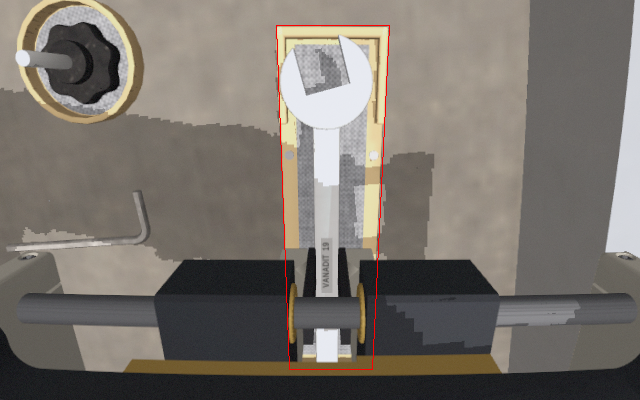

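The spanner is aligned with the cradle outline. Before lowering, I'll check the gripper body's clearance to the fence on the right.

```bash
python3 - <<'E'
from h import *
o=telemetry.get_obs();c=cam("wrist",o)
for z in(0,.03,.06,.1):print(z,px2w("wrist",[(520,150),(608,150)],z,c)[:,:2].round(3).tolist(),px2w("top",[(447,200),(452,200),(458,200)],z)[:,:2].round(3).tolist())
E
```

```text
0 [[0.561, -0.486], [0.556, -0.548]] [[0.547, -0.497], [0.548, -0.513], [0.548, -0.531]]
0.03 [[0.568, -0.47], [0.563, -0.524]] [[0.546, -0.487], [0.546, -0.502], [0.546, -0.52]]
0.06 [[0.574, -0.454], [0.57, -0.5]] [[0.544, -0.477], [0.544, -0.491], [0.544, -0.508]]
0.1 [[0.583, -0.432], [0.58, -0.468]] [[0.542, -0.463], [0.542, -0.477], [0.542, -0.494]]
```

carry_out:
  rows:
    - [-0.001,0.003,0.03,0,0,0]
    - [-0.001,0.003,0.052,0,0,0]
    - [-0.001,0.003,0.06,0,0,0]
    - [-0.001,0.003,0.063,0,0,0]
    - [-0.001,0.003,0.063,0,0,0]
    - [-0.001,0.003,0.063,0,0,0]

```text
clock: 21.22
tool_pos: [0.5268, -0.3577, 0.0105]
orientation: [180.0, -0.1, -6.1]
force: [0.2, -0.7, -2.2]
opening: 0.0105
gripper_force: 30.0
```

carry_out:
  rows:
    - [0,0,0,0,0,0]
    - [0,0,0,0,0,0]
    - [0,0,0,0,0,0]
    - [0,0,-0.03,0,0,0]
    - [0,0,-0.09,0,0,0]
    - [0,0,-0.15,0,0,0]
    - [-0.05,-0.2,-0.2,0,0,0]
    - [-0.05,-0.25,-0.2,0,0,0]
  grip: -0.3

```text
clock: 22.22
tool_pos: [0.513, -0.2354, 0.1867]
orientation: [-180.0, -0.1, -6.2]
force: [0.3, 1.0, -0.8]
opening: 0.0306
gripper_force: 0.0
```

carry_out:
  rows:
    - [0,-0.4,0,0,0,0]
    - [0,-0.4,0,0,0,0]
    - [0,-0.4,0,0,0,0]
    - [0,-0.4,0,0,0,0]
    - [0,-0.4,0,0,0,0]
    - [0,-0.4,0,0,0,0]
    - [0,-0.4,0,0,0,0]
    - [0,-0.4,0,0,0,0]

```text
clock: 23.22
tool_pos: [0.5558, 0.1631, 0.1851]
orientation: [180.0, 0.0, -6.0]
force: [-0.3, 0.5, 0.1]
opening: 0.0305
gripper_force: 0.0
```

```bash
python3 - <<'E'
from h import *
o,im=snap("top","top1.png")
cv2.imwrite('pics/c1.png',cv2.resize(im[130:290,190:440,::-1],(800,512),interpolation=cv2.INTER_CUBIC))
print(o["tool_pos"])
E
```

```text
[0.55579308 0.16309224 0.18514872]
```

View pics/c1.png

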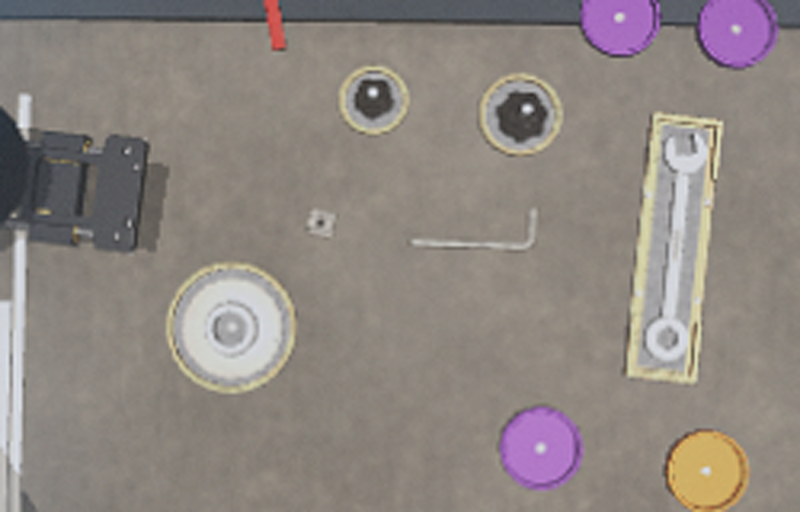

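The crop shows all four parts inside their holders: flange at (231,327), small knob (374,98), large knob (521,112) and spanner in the cradle (677,245). The T-slot nut (320,222) and hex key (475,243) haven't moved. I'll hand it in.

```bash
python3 -c "
from plant import workorder;print(workorder.close_job())"
```

```text
the job is handed in; nothing more can be done
None
```

The job is handed in at about 23 s: the final picture shows the flange, both knobs and the spanner each in its own holder, with the hex key and T-slot nut where they were.

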